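Press down and sort a ceramic pump dispenser for packing

TASK

Where it stands, press the pump of the brown glazed dispenser slowly down by its head until it firms up to about 12 N, never putting more than 20 N on the head. If it ran home (15 mm or more), stand the dispenser gently in the empty cell of the cardboard carton; if it firmed up part-way (12 mm or less), leave the pump as it is and stand the dispenser gently in the grey reject tray. Keep it upright, carry it by its collar or body and not by the pump, and leave the goblet and the bowls where they are.

Things in the scene. Friction and masses are not known exactly. Their poses are not given: they have to be found in the camera images.
- press_point (a point): centre of the flat round top of the black pump head (29 mm across, 12 mm thick), on the dispenser's axis, 166 mm above its underside with the pump up; sinks with the pump. A spout 10 mm wide, 8 mm tall reaches 41 mm from the axis along the dispenser's -x, its nozzle 3 mm below the head. Pump up: 24 mm of stem free under the head
- pump (a joint): how far the pump is pressed (m): 0 up (starts within 0.001). No return spring: it stays where left (springs back up to 2 mm). Pressed slowly it sinks with an even drag of about 5 N, then stiffens by 6 N per mm: a good pump on its soft seat, which lies anywhere from 0.015 to 0.0205, unlike from pump to pump; a pump with grit inside, about half of them, already at about 0.005 or 0.009
- head: the pump head that is pressed (black plastic; origin at the centre of its underside, 12 mm below press_point, z up). More than 20 N on it would crack a gritty pump; nothing shows from outside whether grit is in the barrel, it can only be felt
- dispenser: the loose dispenser: dark brown glazed ceramic bottle with black collar and pump, about 0.35 kg (0.24 to 0.5). Origin at the centre of its underside, z up, spout towards -x. Bottle 62 mm across up to 70 mm high, then tapering to a 27 mm neck at 100 mm
- collar (a point): on the dispenser's axis, 122 mm above its underside, upper half of the round black collar (32 mm across, from 105 to 130 mm high): where to grip it, fingers either side of the spout, that is closing along the dispenser's y. With the pump up the head's top is 44 mm above this point
- foot (a point): centre of the dispenser's underside
- cell (a point): centre of the floor of the carton's one empty cell (about 86 mm square, floor 4 mm above the table, walls up to 60 mm); the other three cells hold brown cups up to 82 mm above the table
- carton: fixed cardboard carton 185 x 185 mm, 60 mm tall, origin at the centre of its underside, with 2 x 2 cells 89 mm apart and open flaps along its two x sides; the empty cell is the one at its -x, -y corner
- reject_spot (a point): a free place on the floor of the reject tray, 4 mm above the table, 35 mm from the tray's centre towards its -x
- tray: fixed open grey plastic tray 200 (x) x 170 (y) mm, walls 35 mm tall and 4 mm thick, floor 4 mm thick, origin at the centre of its underside; a small cup 49 mm tall and a shard lie in its +x end
- goblet: brown glazed goblet, 125 mm tall, 72 mm across the mouth, bystander; origin at the centre of its underside
- bowls: stack of dark bowls, 96 mm across, 55 mm tall, bystander; origin at the centre of its underside
Mind the look-alikes: they are no part of the job. Leave any red look-alike of the dispenser alone.

How it is judged:
On the way:
1. with the dispenser standing on the table, the pump is pressed down until it pushes back with more than 9 N (height (world z) of foot below 0.003 m and value of joint pump above 0.003 m and contact force between head and the fingers above 9 N), for 0.08 s.
At the end, for the whole second after the job is handed in: Pump home (over 13.5 mm down) and dispenser on the floor of the empty cell (within 22 mm of its centre, underside below 9 mm); or pump stopped at 3 to 12.5 mm and dispenser on the floor of the reject tray. Upright within 0.12 rad, at rest (((value of joint pump above 0.0135 m and horizontal distance between foot and cell below 0.022 m and z of foot in the frame of carton below 0.009 m and angle between dispenser's own z axis and vertical below 0.12 rad and linear speed of dispenser below 0.01 m/s) or (value of joint pump between 0.003 and 0.0125 m and x of foot in the frame of tray between -0.1 and 0.1 m and y of foot in the frame of tray between -0.085 and 0.085 m and z of foot in the frame of tray below 0.009 m and angle between dispenser's own z axis and vertical below 0.12 rad and linear speed of dispenser below 0.01 m/s))); the robot touches nothing.
It fails at once if more than 20 N between the robot and the pump head (contact force between head and the fingers above 20 N or contact force between head and the arm above 20 N).
It fails at once if the dispenser tilted by more than 0.5 rad (angle between dispenser's own z axis and vertical above 0.5 rad).
It fails at once if the dispenser set down with more than 45 N on carton or tray (contact force between dispenser and carton above 45 N or contact force between dispenser and tray above 45 N).
It fails at once if goblet or bowls moved by more than 15 mm (distance of any of goblet, bowls from where it was at the start of the episode above 0.015 m).
It also fails if it takes over 45 s, if anything falls off the work surface, if the arm or the gripper's body presses on something with over 40 N, if the wrist force passes 120 N, or if a joint passes its speed limit or range.

ROBOT

A 7-joint arm with a two-finger parallel gripper is mounted at the origin on the work surface. World frame = base frame: x ahead of the robot, y to its left, z up, the work surface at z = 0. Lengths are in m, angles in rad, forces in N, time in s.
With the tool pointing down it reaches from about 0.4 to 0.75 m from the base axis. Payload 19.5 kg.
Tool frame: the origin (TCP) lies midway between the tips of the shut fingers; the grasp point (between the pads) lies 19 mm behind it (r.grip_depth is the distance from the TCP to the grasp point, in m); z points along the fingers, y is the direction in which the jaws open and shut (so a half turn about z gives the same grasp; the last joint's range is limited). The gripper opens to 85 mm and grips with 20 to 120 N. Pads are 22 mm wide; open, the fingers measure 114 mm over their backs; the gripper's body (76 mm by 85 mm) begins 54 mm behind the grasp point. The pads swing forward as they close: fully open they stand 13 mm farther back than shut.
Start: joints at [-0.042, 0.707, -0.028, 1.485, 0.022, 0.951, -0.075], TCP at [0.575, 0, 0.231] pointing down, gripper open.
Joint ranges: [-2.71, 2.71], [-0.32, 2.16], [-1.57, 1.52], [0, 2.45], [-1.46, 4.6], [0, 2.02], [-2.83, 2.83]. Speed limits (rad/s): [1.89, 1.89, 2.57, 2.57, 3.01, 3.01, 3.01].

INTERFACE

Orientations are given as a 3x3 rotation matrix whose columns are the frame's x, y, z axes.
In Python, from plant import r gives the robot as it stands.
- The arm moves only by the tool jog_arm, never from a script. Its argument "rows" is a list of rows, each a list of 3 entries, a list of its own where there are three numbers: the finger opening in mm, from 0 to 85.4, then the shift along the tool's x, y, z in mm, then the turn, a rotation vector about the tool's x, y, z in degrees. A call has exactly 8 rows; each row shifts and turns the commanded pose from where the row before left it, along the tool's axes as they then stand; what a row does not reach is not made up. A row lasts 1/12 s, in which the tool goes at most 41.7 mm and 7.16 degrees, less where a joint would pass 70% of its speed; a pose out of reach is approached as far as the arm can. A call with a gripper value outside its range is refused whole. The fingers move at their own pace and stop on an object; the grip force is fixed at half the most. Time passes only in rows, so rows that do not move let the fingers close, or fill a call up. It gives the time, the measured TCP pose, the force and the opening at its end, in the units of the state.
- r.sense(): the state, without advancing time (a new reading comes with each control period).
- r.grab_frame(name): name is "scene" or "side" or "wrist"; returns a dict with "frame" (480x640x3 uint8, blue, green, red), "K" (3x3 intrinsics, pixels), "rvec" (rotation vector, rad) and "tvec" (3), from world to camera coordinates, as OpenCV has them. Camera axes: x right, y down, z forward; pixel columns grow to the right and rows downward; lengths in m; the calibration is good to about 2 mm. A picture is of the moment at which its call begins. There is no depth.
- r.sign_off(): hands the job in, once; it reports no verdict.
The state is a dict: "t": time; "qpos": joint angles; "qd": joint speeds; "joint_torque": joint torques, N m; "tool_pos": TCP position; "tcp_rot": TCP orientation; "contact_force": force on the tool from outside, world axes, zero at the start; "torque": the same for the moment, N m; "finger_gap": opening from 0.0 (shut) to 1.0 (fully open).
Only numpy, scipy, OpenCV 4.12 (cv2) and the standard library are available. Lean on these libraries where they do the work, as an engineer would, in place of code of your own. Each camera call takes 0.05 s, during which the arm holds its last target.

## Working session

There is one attempt and no reset: what is moved stays moved. The work goes in short steps, Python scripts to look and compute and a tool call to move; the robot and the scene stay as the last step left them, time stands still between calls to the robot, and variables do not carry over. Pictures are saved under pics/ and viewed, and the job is handed in when it is done.

Besides the shell and the picture viewer there is one more tool, called after "Request:" as a command line: name --argument value ..., lists and objects as JSON in quotes. jog_arm: Moves the arm, as the interface text tells. Its arguments: {"type":"object","properties":{"rows":{"type":"array","items":{"type":"array"}}},"required":["rows"]}

```bash
ls; mkdir -p pics
python3 - <<'E'
from plant import r
import cv2,numpy as np
s=r.sense();print({k:np.round(v,3).tolist() for k,v in s.items()}, r.grip_depth)
for n in("scene","side","wrist"):
    f=r.grab_frame(n);cv2.imwrite(f"pics/{n}0.png",f["frame"]);R=cv2.Rodrigues(np.array(f["rvec"]))[0];print(n,f["K"],(-R.T@np.array(f["tvec"]).ravel()).round(3),R.round(2).tolist())
E
```

```text
pics
{'t': 0.0, 'qpos': [-0.042, 0.707, -0.028, 1.485, 0.022, 0.951, -0.075], 'qd': [0.001, 0.001, -0.002, 0.001, -0.001, -0.001, -0.002], 'joint_torque': [-0.003, -88.321, 1.233, -23.617, 0.017, 0.006, -0.0], 'tool_pos': [0.575, -0.0, 0.231], 'tcp_rot': [[-0.0, 1.0, -0.001], [1.0, 0.0, -0.0], [-0.0, -0.001, -1.0]], 'contact_force': [0.468, -0.653, 0.723], 'torque': [0.031, -0.034, -0.021], 'finger_gap': 1.002} 0.0187
scene [[525.10428607   0.         322.08468151]
 [  0.         525.10428607 234.61815235]
 [  0.           0.           1.        ]] [ 1.221 -0.434  0.607] [[0.51, 0.86, 0.01], [0.46, -0.25, -0.85], [-0.73, 0.44, -0.52]]
side [[542.18024403   0.         312.59686593]
 [  0.         542.18024403 243.7531632 ]
 [  0.           0.           1.        ]] [0.204 0.647 1.022] [[-0.88, -0.47, 0.0], [-0.36, 0.67, -0.65], [0.3, -0.57, -0.76]]
wrist [[419.70683816   0.         317.27247532]
 [  0.         419.70683816 232.30675798]
 [  0.           0.           1.        ]] [0.574 0.074 0.373] [[1.0, 0.0, 0.0], [0.0, -0.96, 0.29], [0.0, -0.29, -0.96]]
```

View pics/scene0.png

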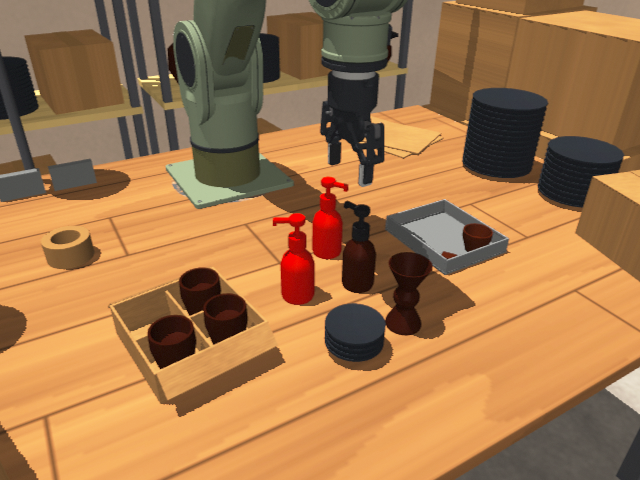

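View pics/side0.png

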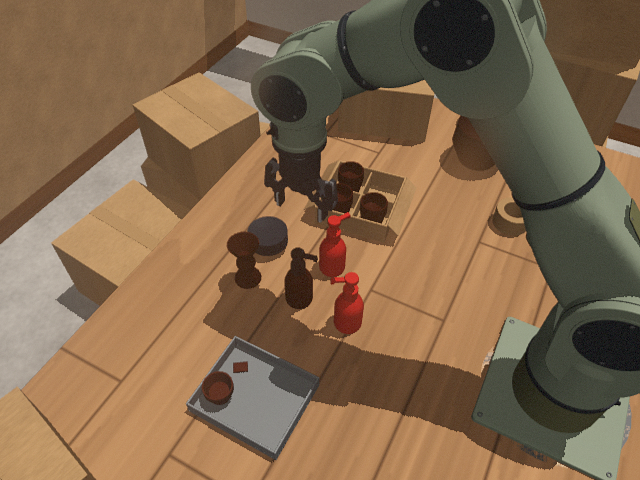

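View pics/wrist0.png

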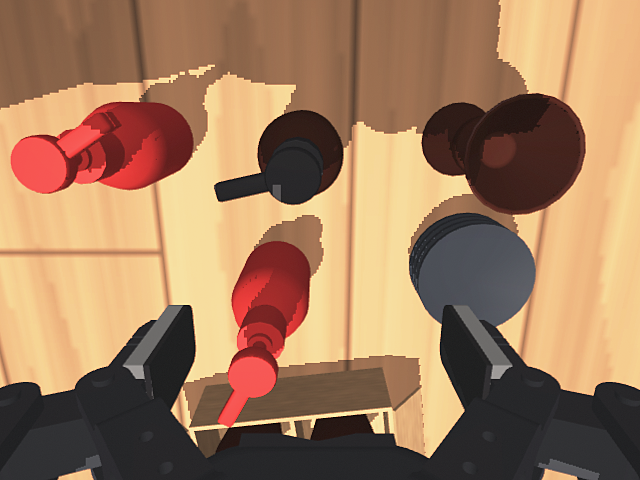

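```bash
cat > h.py <<'E'
import cv2,numpy as np
def cams():
    from plant import r
    return {n:r.grab_frame(n) for n in("scene","side","wrist")}
def ray(f,p):
    R=cv2.Rodrigues(np.array(f["rvec"],float))[0];t=np.array(f["tvec"],float).ravel()
    d=R.T@np.linalg.inv(f["K"])@np.array([p[0],p[1],1.]);return -R.T@t,d/np.linalg.norm(d)
def onz(f,p,z):
    c,d=ray(f,p);return c+d*(z-c[2])/d[2]
def tri(l):
    A=np.zeros((3,3));b=np.zeros(3)
    for f,p in l:
        c,d=ray(f,p);M=np.eye(3)-np.outer(d,d);A+=M;b+=M@c
    x=np.linalg.solve(A,b);return x,[np.linalg.norm((np.eye(3)-np.outer(d,d))@(x-c)) for c,d in (ray(f,p) for f,p in l)]
def proj(f,X):
    return cv2.projectPoints(np.array(X,float).reshape(-1,3),np.array(f["rvec"],float),np.array(f["tvec"],float),f["K"],None)[0].reshape(-1,2)
E
python3 - <<'E'
from h import *
import pickle
F=cams();pickle.dump(F,open('F0.pkl','wb'))
w=F["wrist"]["frame"];c=w[90:220,200:360];cv2.imwrite('pics/w1.png',cv2.resize(c,None,fx=5,fy=5,interpolation=0)[:600,:800])
hsv=cv2.cvtColor(w,cv2.COLOR_BGR2HSV)
m=((hsv[...,2]<75)&(w[...,2].astype(int)-w[...,0]<12)).astype(np.uint8)*255
m[:,:205]=0;m[:,350:]=0;m[:100]=0;m[215:]=0
cv2.imwrite('pics/m1.png',m[90:220,200:360])
a=F["scene"]["frame"][190:300,330:390];b=F["side"]["frame"][235:315,270:330]
cv2.imwrite('pics/c1.png',np.hstack([cv2.resize(a,(320,587),interpolation=0),cv2.resize(b,(440,587),interpolation=0)]))
cv2.imwrite('pics/t1.png',np.hstack([cv2.resize(F["scene"]["frame"][190:280,375:515],(400,257)),cv2.resize(F["side"]["frame"][330:465,180:325],(400,372))[:257]]))
E
```

```text
(no output)
```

View pics/w1.png

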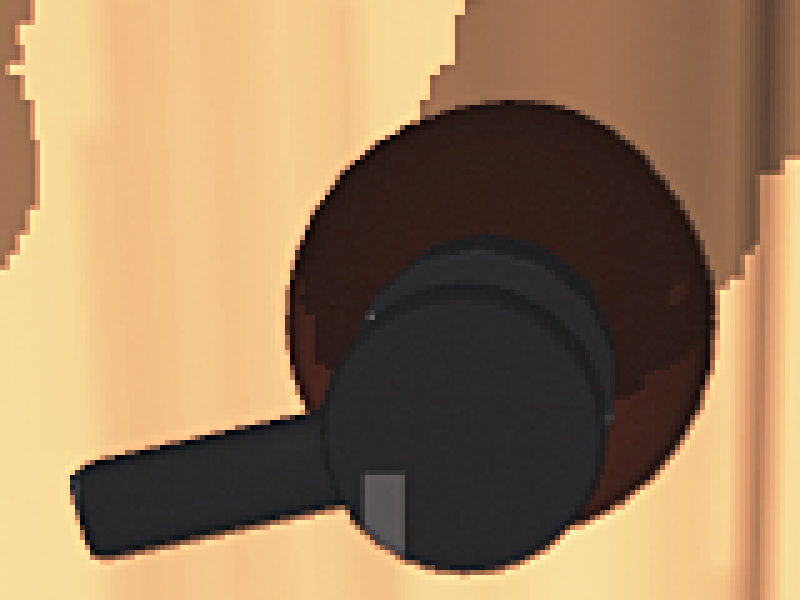

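View pics/c1.png

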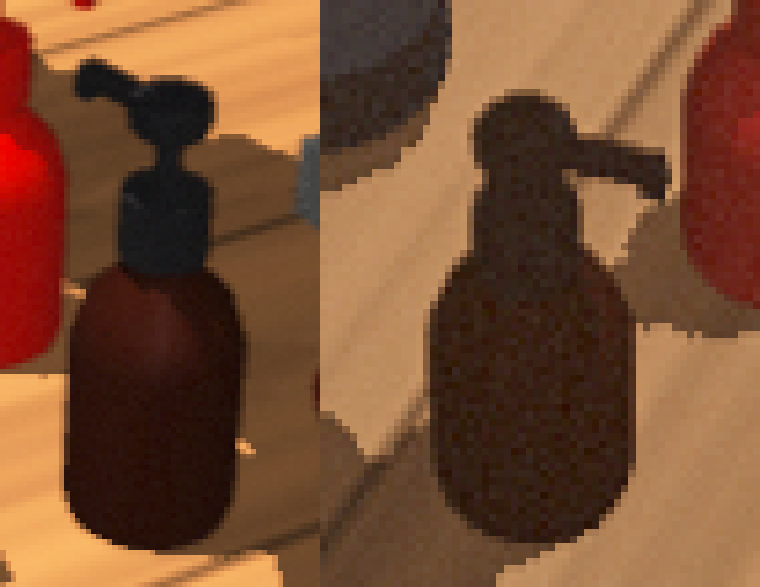

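Run:
```python
from h import *
import pickle
F=pickle.load(open('F0.pkl','rb'));w,s,d=F["wrist"],F["scene"],F["side"]
h=onz(w,(293,176),.166);print(h, onz(s,(362.3,208.5),.166),onz(d,(297.7,252.6),.166),tri([(w,(293,176)),(s,(362.3,208.5)),(d,(297.7,252.6))]))
e1=onz(w,(265,176),.166);e2=onz(w,(321,176),.166);print("diam",e2-e1)
t=onz(w,(217,192),.162);print("spout",t-h,np.degrees(np.arctan2(*(h-t)[[1,0]])),np.hypot(*(t-h)[:2]))
```

```text
[0.56249929 0.04028711 0.166     ] [0.56546587 0.03942946 0.166     ] [0.55981623 0.04020086 0.166     ] (array([0.56189264, 0.04016008, 0.16434944]), [np.float64(0.0005303932406143143), np.float64(0.001507023220770876), np.float64(0.0017825210817525015)])
diam [2.78106572e-02 1.78022957e-06 0.00000000e+00]
spout [-0.03926487 -0.00887179 -0.004     ] 12.732034615794165 0.04025466817522569
```

Run:
```python
from h import *
import pickle
F=pickle.load(open('F0.pkl','rb'))
a=F["scene"]["frame"][190:280,375:515];cv2.imwrite('pics/t1.png',cv2.resize(a,None,fx=5.5,fy=5.5,interpolation=2))
a=F["side"]["frame"][330:465,180:325];cv2.imwrite('pics/t2.png',cv2.resize(a,None,fx=4,fy=4,interpolation=2))
a=F["scene"]["frame"][260:415,100:285];cv2.imwrite('pics/k1.png',cv2.resize(a,None,fx=3.8,fy=3.8,interpolation=2))
a=F["side"]["frame"][150:250,310:420];cv2.imwrite('pics/k2.png',cv2.resize(a,None,fx=6,fy=6,interpolation=2))
```

```text
(no output)
```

View pics/t1.png

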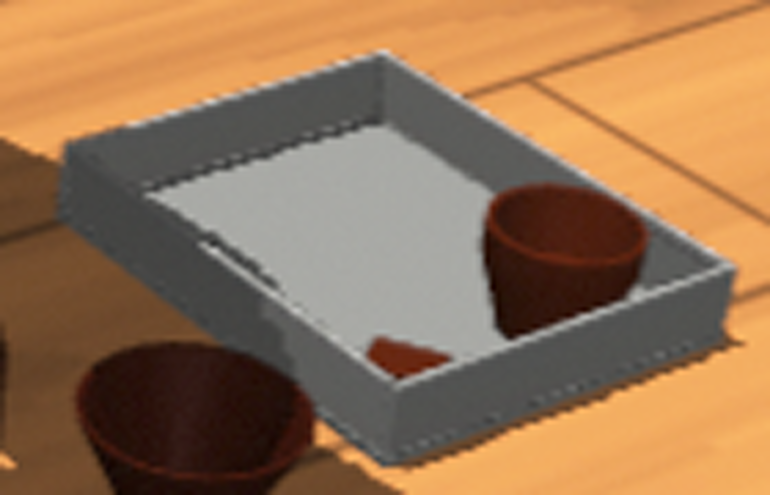

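View pics/t2.png

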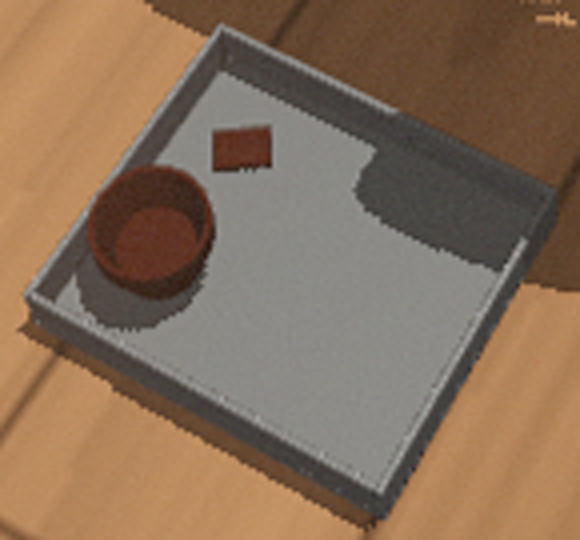

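View pics/k1.png

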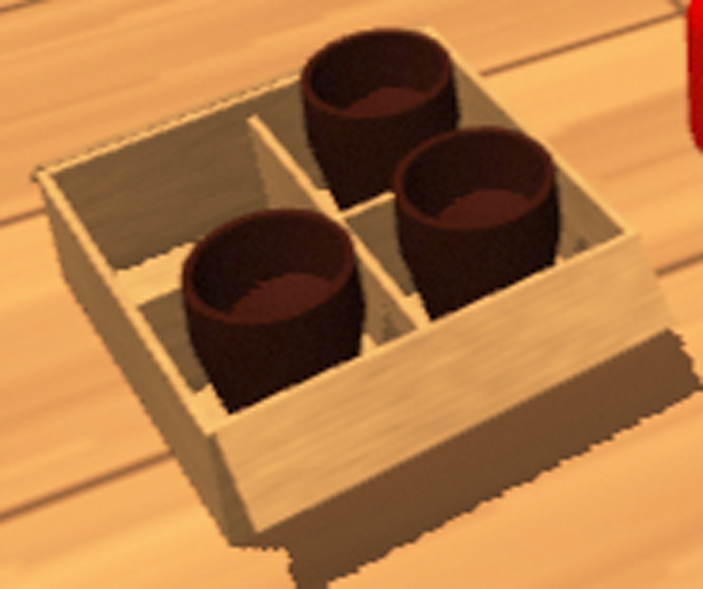

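View pics/k2.png

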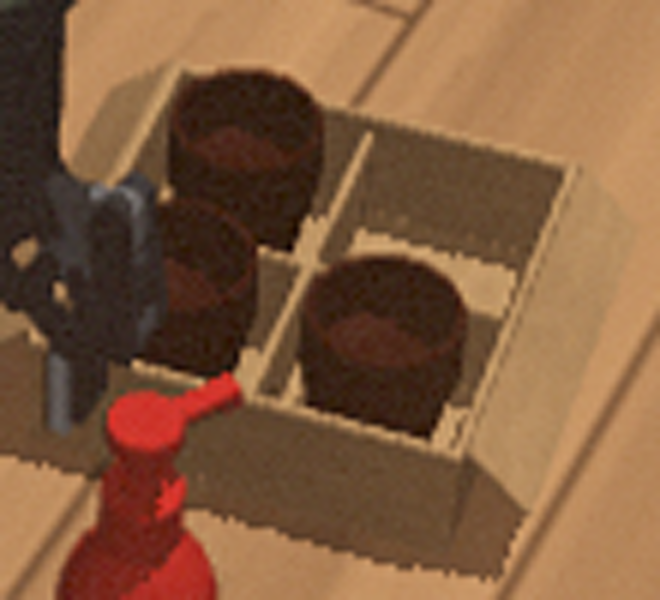

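Run:
```python
from h import *
import pickle
F=pickle.load(open('F0.pkl','rb'));w,s,d=F["wrist"],F["scene"],F["side"]
def q(f,pts,sc,o,z): 
    P=np.array([onz(f,np.array(p)/sc+o,z)[:2] for p in pts]);print(P.round(4).tolist(),P.mean(0).round(4),np.linalg.norm(np.roll(P,-1,0)-P,axis=1).round(3));return P
q(s,[(385,52),(735,268),(398,385),(65,148)],5.5,(375,190),.035)
q(d,[(222,28),(552,190),(378,495),(28,295)],4,(180,330),.035)
q(s,[(40,172),(430,30),(635,235),(210,432)],3.8,(100,260),.06)
q(d,[(578,165),(462,455),(180,70)],6,(310,150),.06)
# divider crossing
print(onz(s,np.array((340,215))/3.8+(100,260),.06),onz(d,np.array((312,268))/6+(310,150),.06))
for n,a,b in (("goblet",(410,262),(243,244)),("redA base",(327,250),(0,0))): print(n,onz(s,a,.125),onz(d,b,.125))
print('bowls',onz(s,(355,325),.055),onz(d,(268,234),.055),onz(w,(477,280),.055))
# red heads z~.166
for p in ((42,163),(252,378)): print('red',onz(w,p,.166))
for p in ((294,219),(327,184)): print('red s',onz(s,p,.166))
for p in ((352,279),(334,221)): print('red d',onz(d,p,.166))
print('gob w',onz(w,(525,153),.125))
```

```text
[[0.4283, 0.3754], [0.6256, 0.3731], [0.6228, 0.2082], [0.429, 0.2059]] [0.5264 0.2906] [0.197 0.165 0.194 0.17 ]
[[0.6179, 0.2074], [0.4238, 0.2073], [0.4236, 0.3758], [0.619, 0.3734]] [0.5211 0.291 ] [0.194 0.168 0.195 0.166]
[[0.4804, -0.3868], [0.462, -0.2059], [0.641, -0.1841], [0.6627, -0.3644]] [ 0.5615 -0.2853] [0.182 0.18  0.182 0.184]
[[0.4778, -0.3888], [0.4556, -0.2084], [0.6571, -0.3629]] [ 0.5302 -0.32  ] [0.182 0.254 0.181]
[ 0.56966928 -0.28511981  0.06      ] [ 0.5528341  -0.27666847  0.06      ]
goblet [0.69150177 0.049988   0.125     ] [0.69317324 0.04608592 0.125     ]
redA base [ 0.5955484  -0.04945886  0.125     ] [ 2.05138053 -0.49635468  0.125     ]
bowls [ 0.71011327 -0.06512713  0.055     ] [ 0.69594305 -0.05507789  0.055     ] [ 0.70583587 -0.06344124  0.055     ]
red [0.43910106 0.0467017  0.166     ]
red [ 0.53688226 -0.07681526  0.166     ]
red s [ 0.54028034 -0.08198712  0.166     ]
red s [0.45275603 0.03493136 0.166     ]
red d [0.43322435 0.04846221 0.166     ]
red d [ 0.53378013 -0.07336247  0.166     ]
gob w [0.69620273 0.04718338 0.125     ]
```

Request:
jog_arm --rows '[[0,[13.4,-4.3,0],[0,0,0]],[0,[13.4,-4.3,0],[0,0,0]],[0,[13.4,-4.4,0],[0,0,0]],[0,[0,0,0],[0,0,7]],[0,[0,0,0],[0,0,7]],[0,[0,0,0],[0,0,7]],[0,[0,0,0],[0,0,7]],[0,[0,0,0],[0,0,7]]]'

```text
t: 0.97
tool_pos: [0.5617, 0.041, 0.2313]
tcp_rot: [[0.578, 0.816, -0.0], [0.816, -0.578, 0.0], [0.0, -0.0, -1.0]]
contact_force: [-0.4, -0.4, -0.2]
finger_gap: -0.0
```

Request:
jog_arm --rows '[[0,[0,0,0],[0,0,7]],[0,[0,0,0],[0,0,7]],[0,[0,0,0],[0,0,7]],[0,[0,0,0],[0,0,7]],[0,[0,0,0],[0,0,7]],[0,[0,0,0],[0,0,7.1]],[0,[0,0,15],[0,0,0]],[0,[0,0,15],[0,0,0]]]'

```text
t: 1.63
tool_pos: [0.562, 0.0412, 0.2012]
tcp_rot: [[0.975, 0.223, 0.001], [0.223, -0.975, 0.0], [0.001, -0.0, -1.0]]
contact_force: [0.2, 0.8, 0.4]
finger_gap: -0.003
```

Run:
```python
from h import *
import pickle
from plant import r
s=r.sense();print({k:np.round(s[k],4).tolist() for k in('t','tool_pos','tcp_rot','contact_force','finger_gap')})
F=cams();pickle.dump(F,open('F1.pkl','wb'))
a=cv2.resize(F["scene"]["frame"][140:300,300:420],None,fx=3.6,fy=3.6)[:576];b=cv2.resize(F["side"]["frame"][180:320,240:340],None,fx=3.6,fy=3.6)
cv2.imwrite('pics/p1.png',np.hstack([a[:504],b]));cv2.imwrite('pics/pw1.png',F["wrist"]["frame"])
```

```text
{'t': 1.6333, 'tool_pos': [0.562, 0.0412, 0.2012], 'tcp_rot': [[0.9748, 0.223, 0.0011], [0.223, -0.9748, 0.0003], [0.0011, -0.0, -1.0]], 'contact_force': [0.1801, 0.793, 0.3701], 'finger_gap': -0.0029}
```

View pics/p1.png

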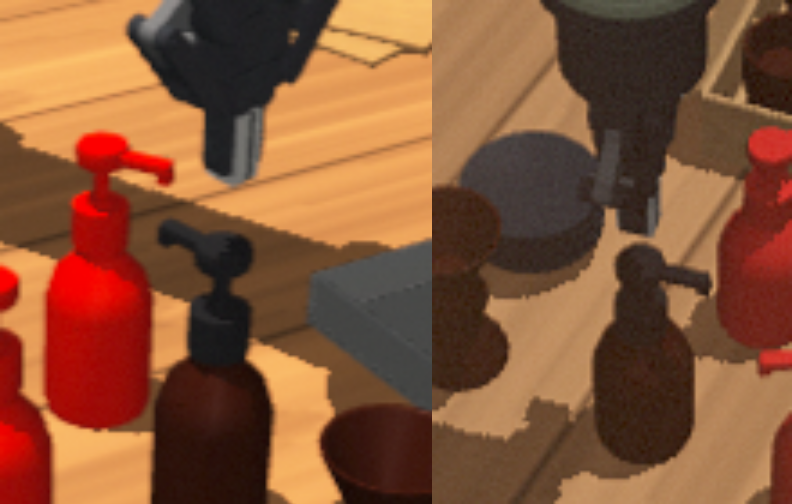

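View pics/pw1.png

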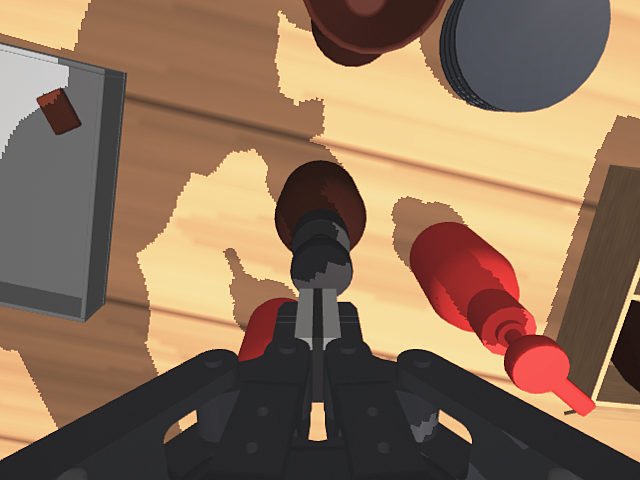

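Run:
```python
from h import *
import pickle
F=pickle.load(open('F1.pkl','rb'));w=F["wrist"]
P=[onz(w,p,.166) for p in((291,268),(352,268),(321.5,236))];print(np.round(P,4))
m=(P[0]+P[1])/2;print(m, proj(w,[[.562,.0402,.166],[.562,.0412,.166],[.562,.0402,.201],[0.562+.0141,.0402+.0032,.166]]))
```

```text
[[0.5615 0.0535 0.166 ]
 [0.5677 0.0267 0.166 ]
 [0.5793 0.0435 0.166 ]]
[0.5646085  0.04010462 0.166     ] [[319.9829292  273.19778013]
 [317.82609942 272.73690093]
 [320.48286986 309.40406362]
 [320.13270792 242.82329772]]
```

Request:
jog_arm --rows '[[0,[1,1.2,5],[0,0,0]],[0,[0,0,6],[0,0,0]],[0,[0,0,6],[0,0,0]],[0,[0,0,5],[0,0,0]],[0,[0,0,4],[0,0,0]],[0,[0,0,3],[0,0,0]],[0,[0,0,1],[0,0,0]],[0,[0,0,0],[0,0,0]]]'

```text
t: 2.45
tool_pos: [0.5632, 0.0392, 0.1711]
tcp_rot: [[0.975, 0.223, -0.0], [0.223, -0.975, -0.0], [-0.0, -0.0, -1.0]]
contact_force: [-0.3, 0.0, 0.1]
finger_gap: -0.002
```

Request:
jog_arm --rows '[[0,[0,0,0.4],[0,0,0]],[0,[0,0,0.4],[0,0,0]],[0,[0,0,0.4],[0,0,0]],[0,[0,0,0.4],[0,0,0]],[0,[0,0,0.4],[0,0,0]],[0,[0,0,0.4],[0,0,0]],[0,[0,0,0.4],[0,0,0]],[0,[0,0,0],[0,0,0]]]'

```text
t: 3.12
tool_pos: [0.5632, 0.0393, 0.1684]
tcp_rot: [[0.975, 0.223, -0.0], [0.223, -0.975, 0.0], [-0.0, -0.0, -1.0]]
contact_force: [0.6, 0.1, 0.0]
finger_gap: -0.001
```

Request:
jog_arm --rows '[[0,[0,0,0.3],[0,0,0]],[0,[0,0,0.3],[0,0,0]],[0,[0,0,0.3],[0,0,0]],[0,[0,0,0.3],[0,0,0]],[0,[0,0,0.3],[0,0,0]],[0,[0,0,0.3],[0,0,0]],[0,[0,0,0.3],[0,0,0]],[0,[0,0,0.3],[0,0,0]]]'

```text
t: 3.78
tool_pos: [0.5632, 0.0393, 0.166]
tcp_rot: [[0.975, 0.223, -0.0], [0.223, -0.975, -0.0], [-0.0, 0.0, -1.0]]
contact_force: [-0.3, -0.6, -0.2]
finger_gap: 0.002
```

Request:
jog_arm --rows '[[0,[0,0,0.25],[0,0,0]],[0,[0,0,0.25],[0,0,0]],[0,[0,0,0.25],[0,0,0]],[0,[0,0,0.25],[0,0,0]],[0,[0,0,0.25],[0,0,0]],[0,[0,0,0.25],[0,0,0]],[0,[0,0,0.25],[0,0,0]],[0,[0,0,0.25],[0,0,0]]]'

```text
t: 4.45
tool_pos: [0.5633, 0.0392, 0.1641]
tcp_rot: [[0.975, 0.223, 0.0], [0.223, -0.975, 0.0], [0.0, -0.0, -1.0]]
contact_force: [-0.7, -0.5, 5.5]
finger_gap: -0.003
```

Request:
jog_arm --rows '[[0,[0,0,0.2],[0,0,0]],[0,[0,0,0.2],[0,0,0]],[0,[0,0,0.2],[0,0,0]],[0,[0,0,0.2],[0,0,0]],[0,[0,0,0.2],[0,0,0]],[0,[0,0,0.2],[0,0,0]],[0,[0,0,0.2],[0,0,0]],[0,[0,0,0.2],[0,0,0]]]'

```text
t: 5.12
tool_pos: [0.5632, 0.0393, 0.1624]
tcp_rot: [[0.975, 0.223, -0.0], [0.223, -0.975, 0.0], [-0.0, -0.0, -1.0]]
contact_force: [-1.2, 0.0, 4.0]
finger_gap: -0.0
```

Request:
jog_arm --rows '[[0,[0,0,0.2],[0,0,0]],[0,[0,0,0.2],[0,0,0]],[0,[0,0,0.2],[0,0,0]],[0,[0,0,0.2],[0,0,0]],[0,[0,0,0.2],[0,0,0]],[0,[0,0,0.2],[0,0,0]],[0,[0,0,0.1],[0,0,0]],[0,[0,0,0],[0,0,0]]]'

```text
t: 5.78
tool_pos: [0.5632, 0.0393, 0.1611]
tcp_rot: [[0.975, 0.223, -0.0], [0.223, -0.975, 0.0], [-0.0, -0.0, -1.0]]
contact_force: [-0.0, -0.9, 4.5]
finger_gap: 0.003
```

Pump about 4.5–5 mm down; the first possible grit stop is near. One step at a time now.

Request:
jog_arm --rows '[[0,[0,0,0.2],[0,0,0]],[0,[0,0,0.2],[0,0,0]],[0,[0,0,0.2],[0,0,0]],[0,[0,0,0.2],[0,0,0]],[0,[0,0,0.2],[0,0,0]],[0,[0,0,0.2],[0,0,0]],[0,[0,0,0.1],[0,0,0]],[0,[0,0,0],[0,0,0]]]'

```text
t: 6.45
tool_pos: [0.5632, 0.0393, 0.1599]
tcp_rot: [[0.975, 0.223, -0.0], [0.223, -0.975, 0.0], [-0.0, -0.0, -1.0]]
contact_force: [-0.2, 0.6, 4.9]
finger_gap: -0.003
```

Request:
jog_arm --rows '[[0,[0,0,0.2],[0,0,0]],[0,[0,0,0.2],[0,0,0]],[0,[0,0,0.2],[0,0,0]],[0,[0,0,0.2],[0,0,0]],[0,[0,0,0.2],[0,0,0]],[0,[0,0,0.2],[0,0,0]],[0,[0,0,0.1],[0,0,0]],[0,[0,0,0],[0,0,0]]]'

```text
t: 7.12
tool_pos: [0.5633, 0.0393, 0.1586]
tcp_rot: [[0.975, 0.223, 0.0], [0.223, -0.975, 0.0], [0.0, 0.0, -1.0]]
contact_force: [-0.2, -0.2, 6.0]
finger_gap: -0.003
```

Request:
jog_arm --rows '[[0,[0,0,0.2],[0,0,0]],[0,[0,0,0.2],[0,0,0]],[0,[0,0,0.2],[0,0,0]],[0,[0,0,0.2],[0,0,0]],[0,[0,0,0.2],[0,0,0]],[0,[0,0,0.2],[0,0,0]],[0,[0,0,0.1],[0,0,0]],[0,[0,0,0],[0,0,0]]]'

```text
t: 7.78
tool_pos: [0.5632, 0.0392, 0.1573]
tcp_rot: [[0.975, 0.223, 0.0], [0.223, -0.975, 0.0], [0.0, -0.0, -1.0]]
contact_force: [0.7, -0.6, 6.3]
finger_gap: 0.001
```

Request:
jog_arm --rows '[[0,[0,0,0.2],[0,0,0]],[0,[0,0,0.2],[0,0,0]],[0,[0,0,0.2],[0,0,0]],[0,[0,0,0.2],[0,0,0]],[0,[0,0,0.2],[0,0,0]],[0,[0,0,0.2],[0,0,0]],[0,[0,0,0.1],[0,0,0]],[0,[0,0,0],[0,0,0]]]'

```text
t: 8.45
tool_pos: [0.5633, 0.0393, 0.1561]
tcp_rot: [[0.975, 0.223, 0.0], [0.223, -0.975, 0.0], [0.0, -0.0, -1.0]]
contact_force: [-1.4, 0.6, 7.8]
finger_gap: 0.003
```

Request:
jog_arm --rows '[[0,[0,0,0.1],[0,0,0]],[0,[0,0,0.1],[0,0,0]],[0,[0,0,0.1],[0,0,0]],[0,[0,0,0.1],[0,0,0]],[0,[0,0,0.1],[0,0,0]],[0,[0,0,0.1],[0,0,0]],[0,[0,0,0],[0,0,0]],[0,[0,0,0],[0,0,0]]]'

```text
t: 9.12
tool_pos: [0.5633, 0.0392, 0.1557]
tcp_rot: [[0.975, 0.223, 0.0], [0.223, -0.975, 0.0], [0.0, 0.0, -1.0]]
contact_force: [-1.3, -0.3, 10.4]
finger_gap: 0.002
```

Request:
jog_arm --rows '[[0,[0,0,0.1],[0,0,0]],[0,[0,0,0.1],[0,0,0]],[0,[0,0,0.1],[0,0,0]],[0,[0,0,0],[0,0,0]],[0,[0,0,0],[0,0,0]],[0,[0,0,0],[0,0,0]],[0,[0,0,0],[0,0,0]],[0,[0,0,0],[0,0,0]]]'

```text
t: 9.78
tool_pos: [0.5633, 0.0392, 0.1554]
tcp_rot: [[0.975, 0.223, 0.0], [0.223, -0.975, 0.0], [0.0, -0.0, -1.0]]
contact_force: [-2.0, 0.6, 11.3]
finger_gap: 0.002
```

Run:
```python
from h import *
import pickle
F=cams();pickle.dump(F,open('F2.pkl','wb'))
from plant import r
print(r.sense()['contact_force'])
a=cv2.resize(F["scene"]["frame"][180:300,310:410],None,fx=4.8,fy=4.8);b=cv2.resize(F["side"]["frame"][200:320,270:330],None,fx=4.8,fy=4.8)
cv2.imwrite('pics/p2.png',np.hstack([a,b]))
```

```text
[-1.05556116  0.40487322 10.97371115]
```

View pics/p2.png

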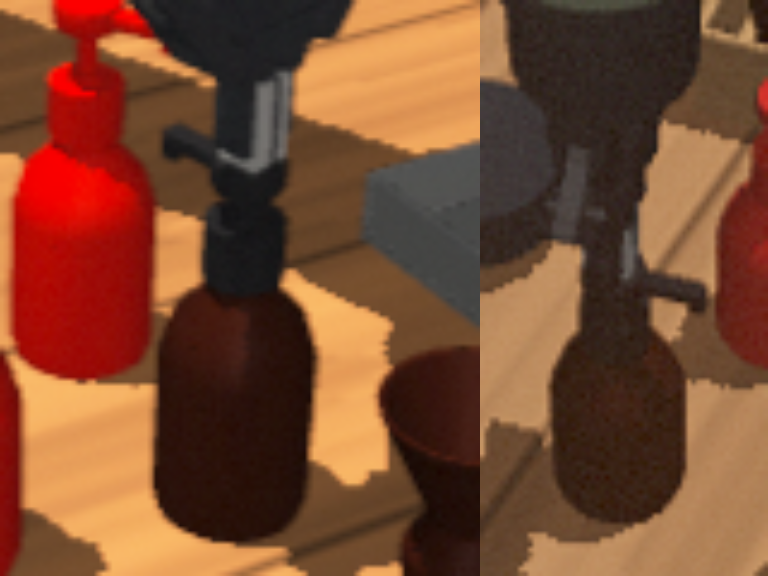

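Request:
jog_arm --rows '[[0,[0,0,0.1],[0,0,0]],[0,[0,0,0.1],[0,0,0]],[0,[0,0,0],[0,0,0]],[0,[0,0,0],[0,0,0]],[0,[0,0,0],[0,0,0]],[0,[0,0,0],[0,0,0]],[0,[0,0,0],[0,0,0]],[0,[0,0,0],[0,0,0]]]'

```text
t: 10.6
tool_pos: [0.5634, 0.0393, 0.1553]
tcp_rot: [[0.975, 0.223, 0.0], [0.223, -0.975, 0.0], [0.0, -0.0, -1.0]]
contact_force: [-1.4, -0.4, 11.9]
finger_gap: -0.003
```

Request:
jog_arm --rows '[[0,[0,0,-3],[0,0,0]],[0,[0,0,-8],[0,0,0]],[0,[0,0,-14],[0,0,0]],[85,[0,0,-14],[0,0,0]],[85,[0,0,-14],[0,0,0]],[85,[0,0,-7],[0,0,0]],[85,[0,0,0],[0,0,0]],[85,[0,0,0],[0,0,0]]]'

```text
t: 11.27
tool_pos: [0.5631, 0.0394, 0.2147]
tcp_rot: [[0.975, 0.223, -0.0], [0.223, -0.975, 0.0], [-0.0, -0.0, -1.0]]
contact_force: [0.7, 1.1, -0.3]
finger_gap: 0.709
```

Run:
```python
from h import *
import pickle
F=cams();pickle.dump(F,open('F3.pkl','wb'))
from plant import r
print(r.sense()['contact_force'])
a=cv2.resize(F["scene"]["frame"][180:300,320:400],None,fx=4.8,fy=4.8);b=cv2.resize(F["side"]["frame"][200:320,270:330],None,fx=4.8,fy=4.8)
cv2.imwrite('pics/p3.png',np.hstack([a,b]));cv2.imwrite('pics/pw3.png',F["wrist"]["frame"])
```

```text
[-0.222398    0.09338132 -0.35616843]
```

View pics/p3.png

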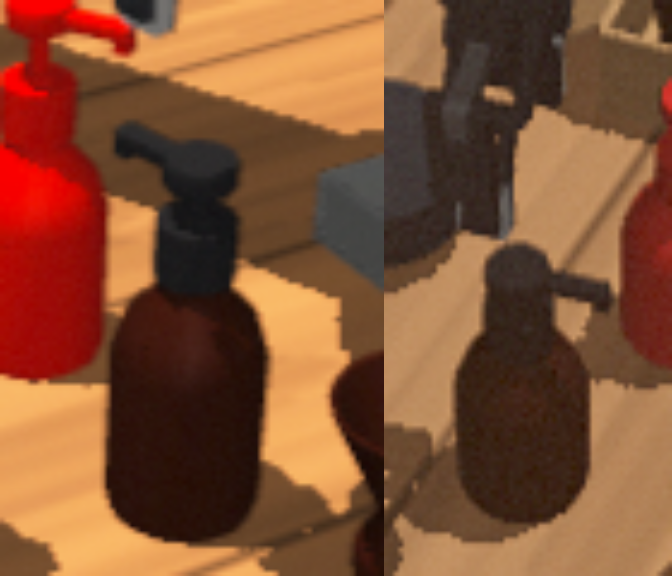

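View pics/pw3.png

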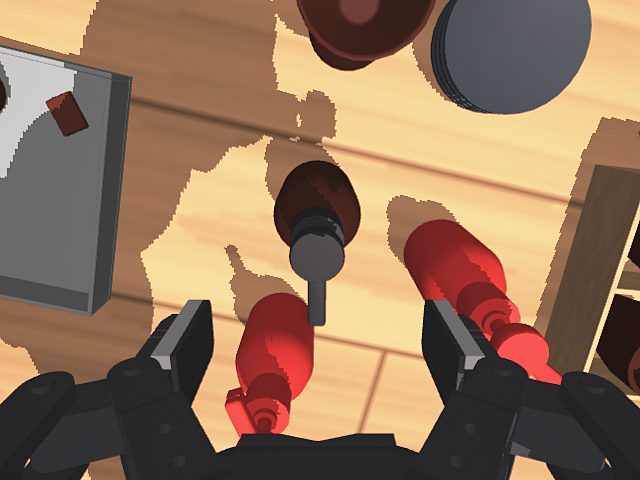

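Run:
```python
from h import *
import pickle
F=pickle.load(open('F3.pkl','rb'));w=F["wrist"]
for z in(.155,.158):print(onz(w,(317,256),z),onz(w,(345,256),z)-onz(w,(289,256),z))
# stem check, spread: scene head top
s=F["scene"];d=F["side"]
hs=(320+202/4.8,180+158/4.8);hd=(270+(518-384)/4.8,200+264/4.8)
print(tri([(s,hs),(d,hd),(w,(317,256))]), hs,hd, proj(s,[.5635,.0402,.156]),proj(d,[.5635,.0402,.156]))
```

```text
[0.56267191 0.03953925 0.155     ] [ 0.00639124 -0.02787066  0.        ]
[0.56374205 0.03978144 0.158     ] [ 0.00629613 -0.02745589  0.        ]
(array([0.56220325, 0.03970691, 0.15563324]), [np.float64(0.0017890391561486661), np.float64(0.0021397948920172196), np.float64(0.0006677388330686061)]) (362.0833333333333, 212.91666666666669) (297.9166666666667, 255.0) [[361.72425979 212.91116442]] [[296.22779717 255.02805311]]
```

Request:
jog_arm --rows '[[85,[0,-0.4,18],[0,0,0]],[85,[0,0,20],[0,0,0]],[85,[0,0,20],[0,0,0]],[85,[0,0,20],[0,0,0]],[85,[0,0,17],[0,0,0]],[85,[0,0,13],[0,0,0]],[85,[0,0,7],[0,0,0]],[85,[0,0,0],[0,0,0]]]'

```text
t: 12.08
tool_pos: [0.5624, 0.0396, 0.0984]
tcp_rot: [[0.975, 0.223, -0.003], [0.223, -0.975, -0.0], [-0.003, -0.0, -1.0]]
contact_force: [0.2, -0.4, -0.3]
finger_gap: 0.997
```

Run:
```python
from h import *
F=cams()
a=cv2.resize(F["scene"]["frame"][150:300,320:420],None,fx=4,fy=4);b=cv2.resize(F["side"]["frame"][180:330,250:350],None,fx=4,fy=4)
cv2.imwrite('pics/p4.png',np.hstack([a,b]))
```

```text
(no output)
```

View pics/p4.png

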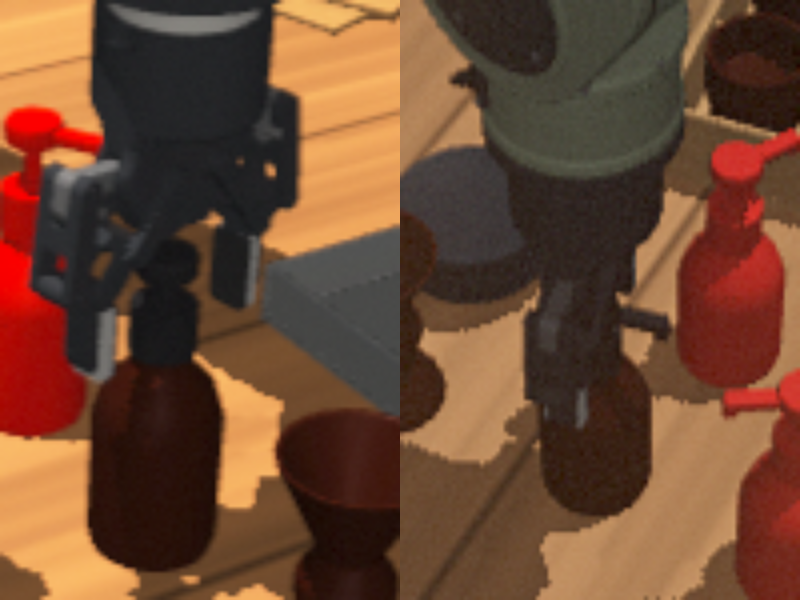

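Request:
jog_arm --rows '[[50,[0,0,0],[0,0,0]],[42,[0,0,0],[0,0,0]],[36,[0,0,0],[0,0,0]],[30,[0,0,0],[0,0,0]],[20,[0,0,0],[0,0,0]],[10,[0,0,0],[0,0,0]],[0,[0,0,0],[0,0,0]],[0,[0,0,0],[0,0,0]]]'

```text
t: 12.9
tool_pos: [0.5633, 0.0397, 0.1003]
tcp_rot: [[0.975, 0.223, 0.0], [0.223, -0.975, 0.0], [0.001, -0.0, -1.0]]
contact_force: [-1.7, -0.0, 8.2]
finger_gap: 0.358
```

Request:
jog_arm --rows '[[0,[0,0,0],[0,0,0]],[0,[0,0,0],[0,0,0]],[0,[0,0,-1],[0,0,0]],[0,[0,0,-3],[0,0,0]],[0,[0,0,-5],[0,0,0]],[0,[0,0,-8],[0,0,0]],[0,[0,0,-8],[0,0,0]],[0,[0,0,-5],[0,0,0]]]'

```text
t: 13.57
tool_pos: [0.5634, 0.0396, 0.1312]
tcp_rot: [[0.975, 0.223, 0.001], [0.223, -0.975, 0.0], [0.001, 0.0, -1.0]]
contact_force: [0.3, 0.3, -1.9]
finger_gap: 0.355
```

Run:
```python
from h import *
F=cams()
a=cv2.resize(F["scene"]["frame"][150:300,320:420],None,fx=4,fy=4);b=cv2.resize(F["side"]["frame"][180:330,250:350],None,fx=4,fy=4)
cv2.imwrite('pics/p5.png',np.hstack([a,b]))
```

```text
(no output)
```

View pics/p5.png

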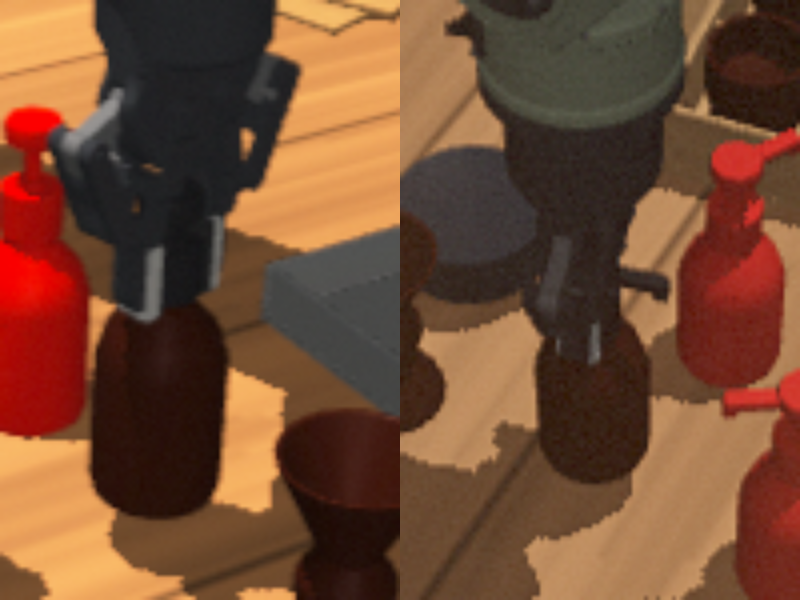

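Request:
jog_arm --rows '[[0,[0,0,-8],[0,0,0]],[0,[0,0,-14],[0,0,0]],[0,[0,-4,-14],[0,0,0]],[0,[0,-8,-9],[0,0,0]],[0,[-1,-14,0],[0,0,0]],[0,[-1,-18,0],[0,0,0]],[0,[-1,-20,0],[0,0,0]],[0,[-1,-20,0],[0,0,0]]]'

```text
t: 14.38
tool_pos: [0.5399, 0.1219, 0.175]
tcp_rot: [[0.975, 0.223, -0.0], [0.223, -0.975, 0.0], [-0.0, -0.0, -1.0]]
contact_force: [-1.0, 0.6, -2.9]
finger_gap: 0.355
```

Request:
jog_arm --rows '[[0,[-2,-22,0],[0,0,0]],[0,[-2,-24,0],[0,0,0]],[0,[-2,-26,0],[0,0,0]],[0,[-2,-26,0],[0,0,0]],[0,[-1,-26,0],[0,0,0]],[0,[-0.6,-22,0],[0,0,0]],[0,[0,-17,0],[0,0,0]],[0,[0,-9,0],[0,0,0]]]'

```text
t: 15.05
tool_pos: [0.4914, 0.2889, 0.1748]
tcp_rot: [[0.974, 0.226, -0.001], [0.226, -0.974, 0.001], [-0.001, -0.001, -1.0]]
contact_force: [-1.1, 0.9, -3.2]
finger_gap: 0.361
```

Request:
jog_arm --rows '[[0,[0,-4,0],[0,0,0]],[0,[0,-1,0],[0,0,0]],[0,[0,0,0],[0,0,0]],[0,[0,0,0],[0,0,0]],[0,[0,0,3],[0,0,0]],[0,[0,0,6],[0,0,0]],[0,[0,0,6],[0,0,0]],[0,[0,0,3],[0,0,0]]]'

```text
t: 15.72
tool_pos: [0.4914, 0.2907, 0.1558]
tcp_rot: [[0.975, 0.223, -0.001], [0.223, -0.975, -0.0], [-0.001, 0.0, -1.0]]
contact_force: [-0.2, 0.2, -3.9]
finger_gap: 0.358
```

Run:
```python
from h import *
F=cams()
a=cv2.resize(F["scene"]["frame"][120:290,360:530],None,fx=2.4,fy=2.4);b=cv2.resize(F["side"]["frame"][280:450,180:330],None,fx=2.4,fy=2.4)
cv2.imwrite('pics/p6.png',np.hstack([a,b]))
```

```text
(no output)
```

View pics/p6.png

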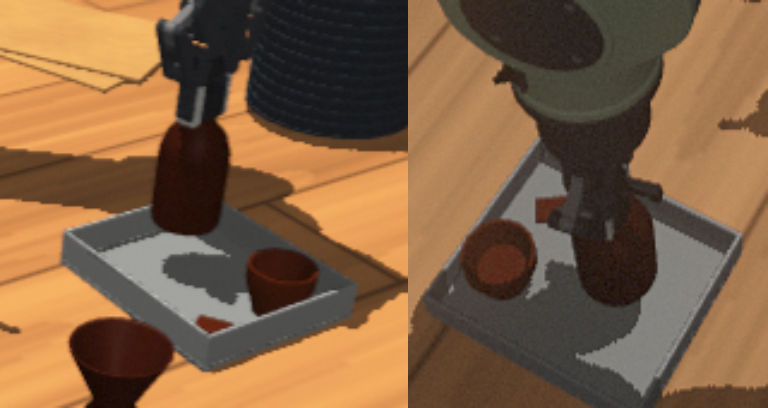

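Request:
jog_arm --rows '[[0,[0,0,4],[0,0,0]],[0,[0,0,8],[0,0,0]],[0,[0,0,10],[0,0,0]],[0,[0,0,10],[0,0,0]],[0,[0,0,7],[0,0,0]],[0,[0,0,4],[0,0,0]],[0,[0,0,2],[0,0,0]],[0,[0,0,0],[0,0,0]]]'

```text
t: 16.53
tool_pos: [0.4916, 0.2909, 0.1115]
tcp_rot: [[0.975, 0.223, -0.0], [0.223, -0.975, -0.0], [-0.0, 0.0, -1.0]]
contact_force: [0.2, 0.8, -2.5]
finger_gap: 0.357
```

Request:
jog_arm --rows '[[0,[0,0,0.6],[0,0,0]],[0,[0,0,0.6],[0,0,0]],[0,[0,0,0.6],[0,0,0]],[0,[0,0,0.6],[0,0,0]],[0,[0,0,0.6],[0,0,0]],[0,[0,0,0.6],[0,0,0]],[0,[0,0,0.4],[0,0,0]],[0,[0,0,0],[0,0,0]]]'

```text
t: 17.2
tool_pos: [0.4916, 0.291, 0.1078]
tcp_rot: [[0.975, 0.223, -0.0], [0.223, -0.975, -0.0], [-0.0, -0.0, -1.0]]
contact_force: [0.7, 1.0, -2.4]
finger_gap: 0.354
```

Request:
jog_arm --rows '[[0,[0,0,0.4],[0,0,0]],[0,[0,0,0.4],[0,0,0]],[0,[0,0,0.4],[0,0,0]],[0,[0,0,0.4],[0,0,0]],[0,[0,0,0.4],[0,0,0]],[0,[0,0,0],[0,0,0]],[0,[0,0,0],[0,0,0]],[0,[0,0,0],[0,0,0]]]'

```text
t: 17.87
tool_pos: [0.4916, 0.291, 0.1059]
tcp_rot: [[0.975, 0.223, -0.0], [0.223, -0.975, 0.0], [-0.0, -0.0, -1.0]]
contact_force: [-0.4, 0.1, -2.7]
finger_gap: 0.359
```

Request:
jog_arm --rows '[[0,[0,0,0.3],[0,0,0]],[0,[0,0,0.3],[0,0,0]],[0,[0,0,0.3],[0,0,0]],[0,[0,0,0.3],[0,0,0]],[0,[0,0,0],[0,0,0]],[0,[0,0,0],[0,0,0]],[0,[0,0,0],[0,0,0]],[0,[0,0,0],[0,0,0]]]'

```text
t: 18.53
tool_pos: [0.4916, 0.291, 0.1047]
tcp_rot: [[0.975, 0.223, -0.0], [0.223, -0.975, 0.0], [-0.0, -0.0, -1.0]]
contact_force: [-0.4, 0.0, -2.3]
finger_gap: 0.358
```

Request:
jog_arm --rows '[[0,[0,0,0.3],[0,0,0]],[0,[0,0,0.3],[0,0,0]],[0,[0,0,0.3],[0,0,0]],[0,[0,0,0.1],[0,0,0]],[0,[0,0,0],[0,0,0]],[0,[0,0,0],[0,0,0]],[0,[0,0,0],[0,0,0]],[0,[0,0,0],[0,0,0]]]'

```text
t: 19.2
tool_pos: [0.4918, 0.2911, 0.1043]
tcp_rot: [[0.975, 0.223, 0.001], [0.223, -0.975, 0.001], [0.001, -0.0, -1.0]]
contact_force: [-3.0, -0.9, 10.4]
finger_gap: 0.355
```

Request:
jog_arm --rows '[[0,[0,0,-0.4],[0,0,0]],[0,[0,0,-0.2],[0,0,0]],[32,[0,0,0],[0,0,0]],[36,[0,0,0],[0,0,0]],[44,[0,0,0],[0,0,0]],[60,[0,0,0],[0,0,0]],[85,[0,0,0],[0,0,0]],[85,[0,0,0],[0,0,0]]]'

```text
t: 19.87
tool_pos: [0.4916, 0.291, 0.1043]
tcp_rot: [[0.975, 0.223, -0.0], [0.223, -0.975, 0.0], [-0.0, -0.0, -1.0]]
contact_force: [-1.0, 0.5, -0.7]
finger_gap: 0.915
```

Request:
jog_arm --rows '[[85,[0,0,0],[0,0,0]],[85,[0,0,0],[0,0,0]],[85,[0,0,-4],[0,0,0]],[85,[0,0,-12],[0,0,0]],[85,[0,0,-20],[0,0,0]],[85,[0,0,-25],[0,0,0]],[85,[0,0,-25],[0,0,0]],[85,[0,0,-15],[0,0,0]]]'

```text
t: 20.53
tool_pos: [0.4921, 0.291, 0.208]
tcp_rot: [[0.975, 0.223, 0.002], [0.223, -0.975, 0.001], [0.002, -0.001, -1.0]]
contact_force: [0.1, -0.6, 0.4]
finger_gap: 0.993
```

Request:
jog_arm --rows '[[85,[0,0,-5],[0,0,0]],[85,[0,0,0],[0,0,0]],[85,[0,0,0],[0,0,0]],[85,[0,0,0],[0,0,0]],[85,[0,0,0],[0,0,0]],[85,[0,0,0],[0,0,0]],[85,[0,0,0],[0,0,0]],[85,[0,0,0],[0,0,0]]]'

```text
t: 21.2
tool_pos: [0.4916, 0.291, 0.21]
tcp_rot: [[0.975, 0.223, -0.0], [0.223, -0.975, -0.0], [-0.0, 0.0, -1.0]]
contact_force: [-0.5, 0.2, -0.3]
finger_gap: 0.995
```

Run:
```python
from h import *
import pickle
F=cams();pickle.dump(F,open('F7.pkl','wb'))
a=cv2.resize(F["scene"]["frame"][120:290,360:530],None,fx=2.4,fy=2.4);b=cv2.resize(F["side"]["frame"][280:450,180:330],None,fx=2.4,fy=2.4)
cv2.imwrite('pics/p7.png',np.hstack([a,b]));cv2.imwrite('pics/pw7.png',F["wrist"]["frame"])
```

```text
(no output)
```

View pics/p7.png

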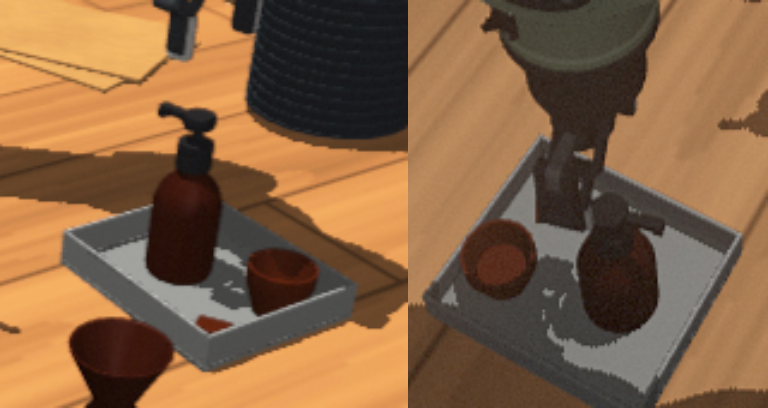

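View pics/pw7.png

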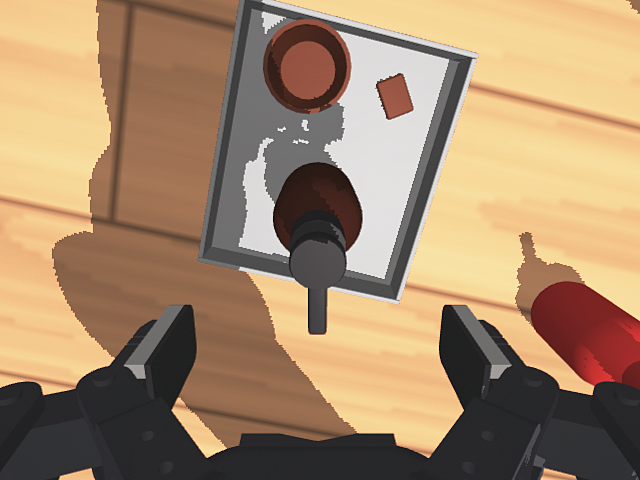

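Run:
```python
from h import *
import pickle
F=pickle.load(open('F7.pkl','rb'));G=pickle.load(open('F3.pkl','rb'));H=pickle.load(open('F1.pkl','rb'))
c=lambda f,x,y:cv2.resize(f["frame"][y:y+75,x:x+50],None,fx=5,fy=5,interpolation=2)
cv2.imwrite('pics/p8.png',np.hstack([c(F["scene"],417,158),c(G["scene"],340,200),c(H["scene"],340,195)]))
```

```text
(no output)
```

View pics/p8.png

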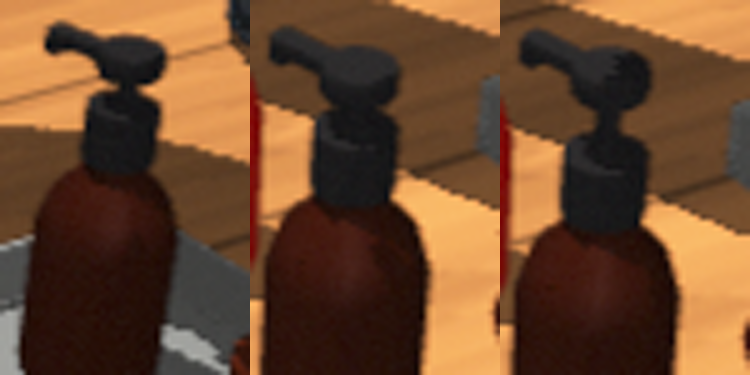

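Run:
```python
from h import *
import pickle
F=pickle.load(open('F7.pkl','rb'));G=pickle.load(open('F3.pkl','rb'));H=pickle.load(open('F1.pkl','rb'))
# head bottom-front and collar-top edge rows, via projecting points on the axis
for n,f,xy,o,top,col,b0 in(("now",F,(.4916,.291),(417,158),(133,50),(123,100),.004),("pressed",G,(.563,.0398),(340,200),(110,62),(107,118),0),("up",H,(.5632,.0402),(340,195),(108,64),(107,148),0)):
    zs=np.arange(.12,.185,.0005)
    pr=proj(f["scene"],[[*xy,z] for z in zs])
    for p in(top,col):
        v=o[1]+p[1]/5;i=np.argmin(abs(pr[:,1]-v));print(n,zs[i]-b0,pr[i],(o[0]+p[0]/5,v))
def hd(f,p,z):print(onz(f["wrist"],p,z))
hd(F,(317.5,261),.160);hd(F,(317.5,261),.170)
for z in(.158,.16,.164,.17):
  print(z,np.linalg.norm(onz(F["wrist"],(346.5,261),z)-onz(F["wrist"],(289,261),z)))
  print(z-.004,np.linalg.norm(onz(G["wrist"],(345,256),z-.004)-onz(G["wrist"],(289,256),z-.004)))
```

```text
now 0.15500000000000003 [442.94683364 168.01401375] (443.6, 168.0)
now 0.1325 [441.48957012 177.90157746] (441.6, 178.0)
pressed 0.15700000000000003 [361.40704695 212.347063  ] (362.0, 212.4)
pressed 0.134 [360.71226186 223.61879005] (361.4, 223.6)
up 0.16600000000000004 [361.93749204 207.85091005] (361.6, 207.8)
up 0.132 [360.90150728 224.57984513] (361.4, 224.6)
[0.49211661 0.29113552 0.16      ]
[0.4958014  0.29198532 0.17      ]
0.158 0.028449238298393215
0.154 0.028735929525091835
0.16 0.028156983286617695
0.156 0.028452240925836356
0.164 0.02757247326306675
0.16 0.02788486372732538
0.17 0.026695708227740242
0.166 0.02703379792955892
```

Run:
```python
from plant import r
print(r.sense()['t'],r.sense()['contact_force']);print(r.sign_off())
```

```text
21.35 [-0.46377199 -0.24574466  0.63232534]
the job is handed in; nothing more can be done
None
```

The brown dispenser's pump was gritty, so I left it pressed and stood the dispenser in the grey reject tray. I handed the job in at 21.4 s.

- **Press:** The pump sank at about 5 N of drag, then stiffened from about 9 mm down. I stopped at about 10 mm with 11.9 N on the wrist, the highest force I read while pressing.
- **Carry and placing:** I gripped it by the collar, lifted it upright and set it down at about (0.492, 0.291), close to the reject spot. The highest force I read at touchdown was about 13 N.
- **Last checks:** The final pictures show it standing upright and the gripper open, clear of it with the tips at 0.21 m. The head top is about 155–156 mm above the foot, so the pump is still about 10–11 mm down.
- **Uncertainty:** The pump depth comes from tool height and pictures, to about 1–2 mm; single-camera position estimates differed by 2–3 mm. I did not re-measure the goblet and bowls at the end, but nothing touched them on the way. I read forces only at the end of each move, so peaks in between are not recorded.

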